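Dispense one knot plug and nudge it next to the other

TASK

The carving blank has two knot holes and only one wooden plug is set out on the feeder's tray: press the feeder's plunger fully down once and let it come up again, so that one more plug slides out onto the tray, then gently nudge that plug along the tray with a fingertip until it lies flat right beside the plug already set out, touching it or nearly. Pick nothing up, let no second plug out, and leave the set-out plug, the steel hoop at the other end of the tray and everything else on the bench where they are (brushing against the set-out plug is fine).

Things in the scene. Friction and masses are not known exactly. Their poses are not given: they have to be found in the camera images.
- feeder: Knot-plug feeder fixed on the bench, grey metal. Origin on the bench under its magazine's axis, z up; plugs come out to its own -x. Magazine: open-topped sheet-steel box about 45 mm square, 76 mm tall, sight slot in its front (-x), outlet below. Behind it, own x 20 to 146, y -35 to 35 mm, 60 mm tall, the housing with the plunger. In front, a tray (see outfeed).
- plunger (a joint): How far the plunger is pressed, m: 0 up, 0.025 fully down at a firm stop. Spring return: about 3 N to start, 5 to 6 N near the bottom, then rising steeply. Going down, it drives a pusher 11 mm high that slides the lowest plug out onto the tray, 3 mm per mm pressed; let up, the pusher goes back and the stack drops. Every full press puts out one plug.
- plunger_top (a point): Centre of the flat top of the plunger's round black cap, 40 mm across; at rest 105 mm above the bench, at own x 100 mm, y 0 of the feeder. It moves straight down with the plunger.
- outfeed (a point): Point on the tray floor where a plug's middle comes to rest after a full press (within about 6 mm), 72 mm in front of the magazine's axis. Axes as the feeder's. Tray: flat, 10 mm above the bench, inside x -52 to 45 mm and y -132 to 132 mm from this point, rim 8 mm high and 3 mm thick all round, open at the outlet (y -28 to 28 mm).
- magazine (a point): Point on the floor of the magazine, on its axis, 10 mm above the bench.
- plug: The lowest of four plugs stacked in the magazine, the one the first press puts out: a plain light-wood disc 36 mm across, 14 mm thick, about 10 g. Origin at the centre of its underside, z up.
- plug2: Wooden plug number 2 from the bottom of the stack, same size; stays in the magazine (it drops 14 mm when the lowest is gone).
- plug3: Wooden plug number 3 from the bottom of the stack, same size; stays in the magazine (it drops 14 mm when the lowest is gone).
- plug4: Wooden plug number 4 from the bottom of the stack, same size; stays in the magazine (it drops 14 mm when the lowest is gone).
- set_plug: The same kind of wooden plug, already set out on the tray near one end, 100 to 108 mm from the outfeed point along the tray's length, at either end. Origin at the centre of its underside.
- hoop: Steel chisel hoop (ring) 33 mm across, 25 mm bore, 14 mm high, lying near the other end of the tray from the set-out plug. Origin at the centre of its underside. Bystander.
- tin: Round flat wax tin, 72 mm across, 27 mm high, beside the feeder's housing. Bystander.
- chisel1: All-steel carving chisel 140 mm long, 14 mm wide, 8 mm high, beside the feeder's housing. Origin under its middle, long along its x. Bystander.
- chisel2: All-steel carving chisel 140 mm long, 10 mm wide, on the bench by the carving blank. Bystander.
- chisel3: All-steel carving chisel 140 mm long, 18 mm wide, on the bench by the carving blank. Bystander.
- beater: Flat wooden beater, 300 mm long, 62 mm wide, 34 mm high, to the left of the feeder. Long along its x. Bystander.
- mug: Red mug, 80 mm across, 95 mm high. Bystander.
- blank: Light-wood carving blank 200 x 290 x 30 mm with two bored knot holes, fixed flat on the bench. Bystander.

How it is judged:
On the way, in this order (a step that is already met when the one before it is completed fails the run):
1. the plunger is pressed fully down and the lowest plug is out on the tray (value of joint plunger above 0.022 m and x of plug in the frame of magazine below -0.06 m), for 0.05 s.
2. the plunger is up again and the plug has been nudged along to lie beside the set-out plug (value of joint plunger below 0.003 m and horizontal distance between plug and set_plug below 0.051 m), for 0.2 s.
At the end, for the whole second after the job is handed in: The dispensed plug lies flat and still on the tray, under 15 mm from the set-out plug (centres under 51 mm); that one moved under 30 mm; plunger up; the other three plugs in the magazine; hoop moved under 15 mm, other bystanders under 25 mm (all of step 2 and z of each of plug, set_plug in the frame of magazine below 0.006 m and angle between each of plug, set_plug's own z axis and vertical below 0.12 rad and linear speed of each of plug, set_plug below 0.01 m/s and distance of set_plug from where it was at the start of the episode below 0.03 m and horizontal distance between each of plug2, plug3, plug4 and magazine below 0.012 m and distance of hoop from where it was at the start of the episode below 0.015 m and distance of each of tin, chisel1, chisel2, chisel3, beater, mug from where it was at the start of the episode below 0.025 m); the robot touches nothing.
It fails at once if a second plug leaves the magazine (horizontal distance between any of plug2, plug3, plug4 and magazine above 0.02 m).
It fails at once if a plug or the hoop is lifted off the tray or out of the magazine (more than 10 mm), or tipped over (z of any of plug, set_plug, hoop in the frame of magazine above 0.01 m or z of plug2 in the frame of magazine above 0.024 m or z of plug3 in the frame of magazine above 0.038 m or z of plug4 in the frame of magazine above 0.052 m or angle between any of plug, set_plug's own z axis and vertical above 0.6 rad).
It fails at once if a plug is squeezed or shoved hard (over 15 N), not nudged gently (contact force between the fingers and plug above 15 N or contact force between the fingers and set_plug above 15 N).
It fails at once if the set-out plug is pushed away from its place (over 30 mm) (distance of set_plug from where it was at the start of the episode above 0.03 m).
It fails at once if the hoop, the tin, a chisel, the beater or the mug is disturbed (distance of hoop from where it was at the start of the episode above 0.015 m or distance of any of tin, chisel1, chisel2, chisel3, beater, mug from where it was at the start of the episode above 0.025 m).
It also fails if it takes over 45 s, if anything falls off the work surface, if the arm or the gripper's body presses on something with over 40 N, if the wrist force passes 120 N, or if a joint passes its speed limit or range.

ROBOT

A 6-joint arm with a two-finger parallel gripper is mounted at the origin on the work surface. World frame = base frame: x ahead of the robot, y to its left, z up, the work surface at z = 0. Lengths are in m, angles in rad, forces in N, time in s.
With the tool pointing down it reaches from about 0.375 to 0.9 m from the base axis. Payload 3.1 kg.
Tool frame: the origin (TCP) lies on the centre line of the jaws, within the pads' length; the fingertips stand robot.tcp_to_tips ahead of it and the grasp point (between the pads) lies 3 mm ahead of it (robot.tcp_to_tips is the distance from the TCP to the fingertips, in m); z points along the fingers, y is the line along which they close (so a half turn about z gives the same grasp; the last joint's range is limited). The gripper opens to 87 mm and grips with 3 to 60 N. Pads are 19 mm wide; open, the fingers measure 117 mm over their backs; the gripper's body (75 mm by 190 mm) begins 51 mm behind the grasp point.
Start: joints at [-1.317, 0.527, 1.433, -0, 1.181, -0.178], TCP at [0.262, -0.568, 0.245] pointing down, gripper open.
Joint ranges: [-3.08, 3.08], [-0.75, 2.2], [0.22, 2.44], [-1.43, 4.57], [0, 2.65], [-2.85, 2.85]. Speed limits (rad/s): [2.79, 2.79, 3.14, 3.14, 3.14, 3.14].

INTERFACE

Orientations are given as a unit quaternion [x, y, z, w].
In Python, from rig import robot gives the robot as it stands. The module is installed in compiled form; this text tells all that it offers.
- The arm moves only by the shell command python3 -m jog 'ROWS' [FORCE]. ROWS is JSON, one flat list of numbers, 5 for each row, row after row: the finger opening in m, from 0 to 0.087, then the shift along the tool's x, y, z in m, then the turn about the tool's z in units of 10 degrees (1.0 is 10 degrees). In form: [claw, x, y, z, roll, claw, x, y, z, roll, ...]. A call has 1 to 20 rows; each row shifts and turns the commanded pose from where the row before left it, along the tool's axes as they then stand; what a row does not reach is not made up. A row lasts 1/8 s, in which the tool goes at most 62.5 mm and 10.7 degrees, less where a joint would pass 70% of its speed; a pose out of reach is approached as far as the arm can. A call with a gripper value outside its range is refused whole. The fingers move at their own pace and stop on an object; FORCE is the grip in N (left out, the last holds). Time passes only in rows, so rows that do not move let the fingers close. It gives the time, the measured TCP pose, the force, the opening and the grip force at its end, in the units of the state.
- robot.get_obs(): the state, without advancing time (a new reading comes with each control period).
- robot.camera(name): name is "scene" or "top"; returns the picture (420x560x3 uint8, blue, green, red); there is no depth.
- robot.camera_model(name): a dict with "fx", "fy", "cx", "cy" (pixels), "R" (3x3) and "t" (3): a world point X has camera coordinates R X + t. Camera axes: x right, y down, z forward; pixel columns grow to the right and rows downward; lengths in m; the calibration is good to about 2 mm. A picture is of the moment at which its call begins. camera_model takes no time and is no camera call.
- robot.hand_in(): hands the job in; it is judged then, once.
Trained networks look in the newest picture that a camera, given by its name, has taken for a name from the list of things; names that differ only in an ending like _2 or _b are one class to them, and where a whole thing is asked for, a point or a joint stands for the part that bears it (a point fixed in the world has none). Each returns a list of dicts, best first, with "conf" (0 to 1); they miss things now and then, are a little off and sometimes report something else, mostly with a low value. They report only what shows in the picture. A call takes as long as a camera call.
- robot.look_for(camera, label): "extent" ([centre column, centre row, width, height] in pixels, round what is visible of it).
- robot.outline_of(camera, label): "region" (420x560 bool, what is visible of it) and "extent" ([centre column, centre row, width, height] in pixels, round what is visible of it).
The state is a dict: "time": time; "q": joint angles; "joint_velocities": joint speeds; "joint_torque": joint torques, N m; "position": TCP position; "tool_rot": TCP orientation; "ft_force": force on the tool from outside, world axes, zero at the start; "moment": the same for the moment, N m; "grip_width": finger opening in m; "grip_force": force on a finger pad.
Only numpy, scipy, OpenCV 4.12 (cv2) and the standard library are available. Lean on these libraries where they do the work, as an engineer would, in place of code of your own. Each camera call takes 0.05 s, during which the arm holds its last target. There are 200 camera calls.

## Working session

There is one attempt and no reset: what is moved stays moved. The work goes in short steps, Python scripts to look and compute and a shell command to move; the robot and the scene stay as the last step left them, time stands still between calls to the robot, and variables do not carry over. Pictures are saved under pics/ and viewed, at most 10 in all, crops included, and the job is handed in when it is done.

```bash
mkdir -p pics; cat > h.py <<'E'
import numpy as np, cv2
from rig import robot
def ray(cam,u,v,z):
    m=robot.camera_model(cam);R=np.array(m["R"]);t=np.array(m["t"])
    c=-R.T@t; d=R.T@np.array([(u-m["cx"])/m["fx"],(v-m["cy"])/m["fy"],1])
    return c+d*(z-c[2])/d[2]
def pix(cam,X):
    m=robot.camera_model(cam);p=np.array(m["R"])@np.array(X)+np.array(m["t"])
    return m["fx"]*p[0]/p[2]+m["cx"],m["fy"]*p[1]/p[2]+m["cy"]
E
python3 - <<'E'
from h import *
np.set_printoptions(precision=4,suppress=True)
for c in("top","scene"):
    cv2.imwrite(f"pics/{c}0.png",robot.camera(c))
    m=robot.camera_model(c);print(c,-np.array(m["R"]).T@m["t"],m["fx"])
for l,z in(("plunger_top",.105),("set_plug",.024),("hoop",.024),("feeder",.06),("tin",.027),("chisel1",.008),("mug",.095),("beater",.034)):
    for r in robot.look_for("top",l)[:4]:
        e=r["extent"];print(l,round(r["conf"],2),np.round(e,1),ray("top",e[0],e[1],z))
o=robot.get_obs();print(o["position"],o["tool_rot"],o["time"],robot.tcp_to_tips)
E
```

```text
top [0.3734 0.0035 1.6114] 542.411376099605
scene [ 1.4833 -0.5907  0.9397] 452.21397215506397
plunger_top 0.47 [227.1 190.5  13.3  14.6] [0.5544 0.1718 0.105 ]
plunger_top 0.47 [410.  176.3 102.4  77.8] [ 0.5825 -0.3405  0.105 ]
set_plug 0.57 [293.1 206.4   9.2  11.6] [ 0.5126 -0.0126  0.024 ]
hoop 0.18 [220.8 163.4  27.3  23.1] [0.6453 0.1985 0.024 ]
feeder 0.82 [259.9 175.3 109.5  98.3] [0.6018 0.0814 0.06  ]
tin 0.92 [219.6 160.8  25.2  23.5] [0.6527 0.2016 0.027 ]
tin 0.4 [276.  143.2  12.6  10.6] [0.7015 0.0336 0.027 ]
tin 0.39 [293.9 208.1   6.5  12.3] [ 0.5073 -0.0148  0.027 ]
chisel1 0.72 [251.2 222.4  41.6  10.9] [0.4693 0.1124 0.008 ]
chisel1 0.71 [458.5 248.7  42.   17.4] [ 0.3782 -0.4956  0.008 ]
chisel1 0.48 [392.4 246.2  46.6  16.7] [ 0.3898 -0.3021  0.008 ]
mug 0.6 [162.2 256.9  33.4  41.1] [0.3734 0.3564 0.095 ]
mug 0.46 [227.3 191.8  13.2  17.2] [0.5519 0.1724 0.095 ]
beater 0.62 [129.9 181.1  26.9 104.9] [0.5973 0.4653 0.034 ]
[ 0.2616 -0.5676  0.2445] [ 0.9768  0.2142 -0.     -0.    ] 0.5 0.022
```

View pics/top0.png

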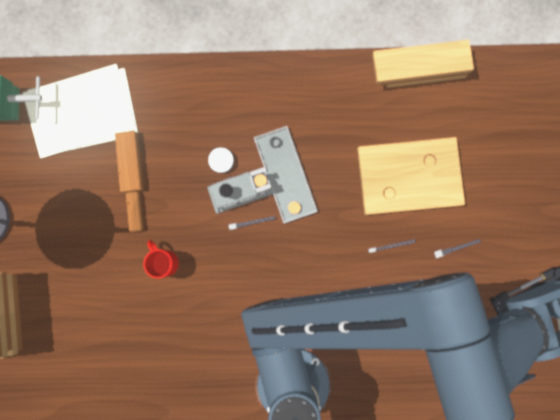

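View pics/scene0.png

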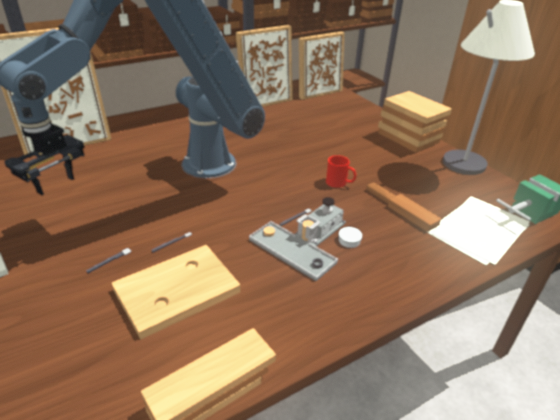

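The top view shows the plunger cap at about (227,190), the magazine at (261,181), the set-out plug at (294,208) and the hoop at (276,143). The tin and chisel1 sit either side of the housing. Next I refine the feeder pose.

```bash
python3 - <<'E'
from h import *
from scipy.optimize import least_squares
np.set_printoptions(precision=4,suppress=True)
im=robot.camera("top")
P={"pl":ray("top",227.1,190.8,.105)[:2],"hoop":ray("top",276,143.2,.024)[:2]}
hsv=cv2.cvtColor(im,cv2.COLOR_BGR2HSV)
sub=hsv[120:225,205:320]
y=cv2.inRange(sub,(12,90,130),(30,255,255))
n,_,st,ce=cv2.connectedComponentsWithStats(y)
for i in range(1,n):
    if st[i][4]>15:print("yellow",ce[i]+[205,120],st[i][2:5])
r=[k for k in robot.outline_of("top","feeder")][0]
reg=r["region"]
# fit tray+housing: IoU vs projected model
def H(p,X): 
    c,s=np.cos(p[2]),np.sin(p[2]); X=np.array(X,float)
    return np.c_[p[0]+c*X[:,0]-s*X[:,1],p[1]+s*X[:,0]+c*X[:,1],X[:,2]]
def box(x0,x1,y0,y1,z0,z1): return [[x,yy,z] for x in(x0,x1) for yy in(y0,y1) for z in(z0,z1)]
parts=[box(-.127,-.024,-.135,.135,0,.018),box(.02,.146,-.035,.035,0,.06),box(-.0225,.0225,-.0225,.0225,0,.086)]
S=4
big=cv2.resize(reg.astype(np.uint8)*255,None,fx=S,fy=S,interpolation=cv2.INTER_LINEAR)>127
def iou(p):
    m=np.zeros(big.shape,np.uint8)
    for b in parts:
        q=np.array([pix("top",X) for X in H(p,b)])*S+S/2-.5
        cv2.fillConvexPoly(m,cv2.convexHull(q.astype(np.float32)).astype(np.int32),1)
    m=m>0; return -(m&big).sum()/(m|big).sum()
from scipy.optimize import minimize
mag=ray("top",261,181,.06)[:2]; d=P["pl"]-mag
p0=[*mag,np.arctan2(d[1],d[0])]
b=minimize(iou,p0,method="Nelder-Mead",options=dict(initial_simplex=[p0]+[np.array(p0)+e for e in np.diag([.01,.01,.08])]))
print(p0,b.x,b.fun,reg.sum())
p=b.x
print("plunger",H(p,[[.1,0,.105]]),"vs",P["pl"],"outfeed",H(p,[[-.072,0,.01]]))
c,s=np.cos(p[2]),np.sin(p[2]);print("hoop in feeder",np.array([[c,s],[-s,c]])@(P["hoop"]-p[:2]))
sp=ray("top",293.5,207.5,.024)[:2];print("set",sp,np.array([[c,s],[-s,c]])@(sp-p[:2]))
cr=im[115:230,195:325].copy();cr=cv2.resize(cr,None,fx=5,fy=5,interpolation=cv2.INTER_CUBIC)
for b_ in parts+[[[.1,0,.105]]]:
    q=np.array([pix("top",X) for X in H(p,b_)]);q=((q-[195,115])*5+2).astype(int)
    for a in q: cv2.circle(cr,tuple(map(int,a)),3,(0,0,255),-1)
cv2.imwrite("pics/fit.png",cr)
E
```

```text
yellow [259.5979 179.866 ] [13 11 97]
yellow [294.5811 207.4054] [10 10 74]
[np.float64(0.5850988126285968), np.float64(0.07857660662945398), np.float64(1.8973902654969483)] [0.5873 0.0822 1.8874] -0.8775764126281922 4682
plunger [[0.5561 0.1773 0.105 ]] vs [0.5535 0.1718] outfeed [[0.6097 0.0138 0.01  ]]
hoop in feeder [-0.0819 -0.094 ]
set [ 0.5093 -0.0137] [-0.0669  0.1039]
```

View pics/fit.png

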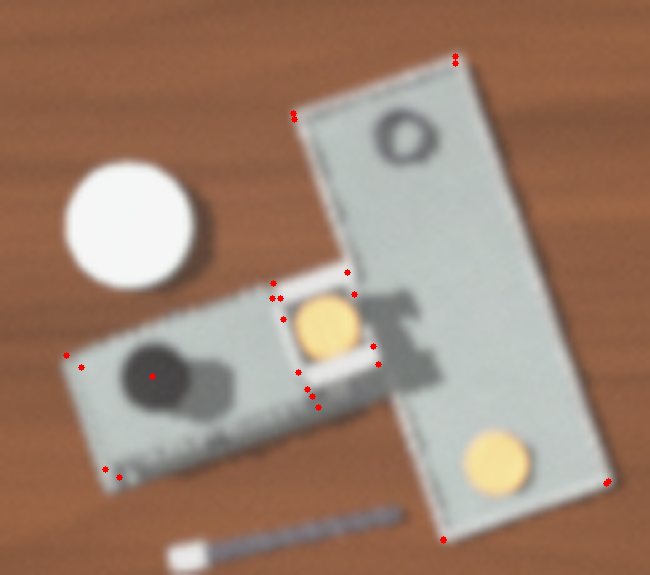

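The fit matches the picture: feeder at (0.587, 0.082), yaw 1.887, cap at (152–155, 377) in the crop. The set-out plug is at the feeder's +y end, at own (-0.069, 0.104). I turn the tool to line up with the feeder, then go above the plunger with the fingers closed.

```bash
python3 -m jog '[0,0,0,0,-1.04,0,0,0,0,-1.04,0,0,0,0,-1.04,0,0,0,0,-1.04,0,0,0,0,-1.04,0,0,0,0,-1.04,0,0,0,0,-1.04,0,0,0,0,-1.06,0,0,0,0,0]' 20
python3 -m jog '[0,0.041,0.034,0,0,0,0.041,0.034,0,0,0,0.041,0.034,0,0,0,0.041,0.034,0,0,0,0.041,0.034,0,0,0,0.041,0.034,0,0,0,0.041,0.034,0,0,0,0.041,0.034,0,0,0,0.041,0.034,0,0,0,0.041,0.034,0,0,0,0.041,0.034,0,0,0,0.041,0.034,0,0,0,0.041,0.034,0,0,0,0.041,0.034,0,0,0,0.041,0.034,0,0,0,0,0,0,0,0,0,0,0,0]'
cat >> h.py <<'E'
F=np.array([0.5873,0.0822]);A=1.8874
def tf(p):
    c,s=np.cos(A),np.sin(A);return np.array([[c,s],[-s,c]])@(np.array(p[:2])-F)
def st():
    o=robot.get_obs();q=o["tool_rot"];print("t",o["time"],"feeder xy",np.round(tf(o["position"]),4),"tip z",round(o["position"][2]-.022,4),"yaw",round(2*np.arctan2(q[1],q[0]),4),"F",np.round(o["ft_force"],1),"w",round(o["grip_width"],3))
E
python3 - <<'E'
from h import *
st();cv2.imwrite("pics/a.png",cv2.resize(robot.camera("scene")[150:300,220:400],None,fx=4,fy=4,interpolation=cv2.INTER_CUBIC))
E
```

```text
time: 1.72
position: [0.2616, -0.5676, 0.2446]
tool_rot: [0.588, 0.809, -0.0, 0.0]
ft_force: [0.1, -0.2, 0.3]
grip_width: 0.0054
grip_force: 0.0
time: 3.85
position: [0.5542, 0.1755, 0.2443]
tool_rot: [0.587, 0.809, -0.001, -0.0]
ft_force: [-0.1, -0.2, 0.1]
grip_width: 0.0006
grip_force: 0.0
t 3.85 feeder xy [0.099  0.0024] tip z 0.2223 yaw 1.8864 F [-0.1 -0.2  0.1] w 0.001
```

View pics/a.png

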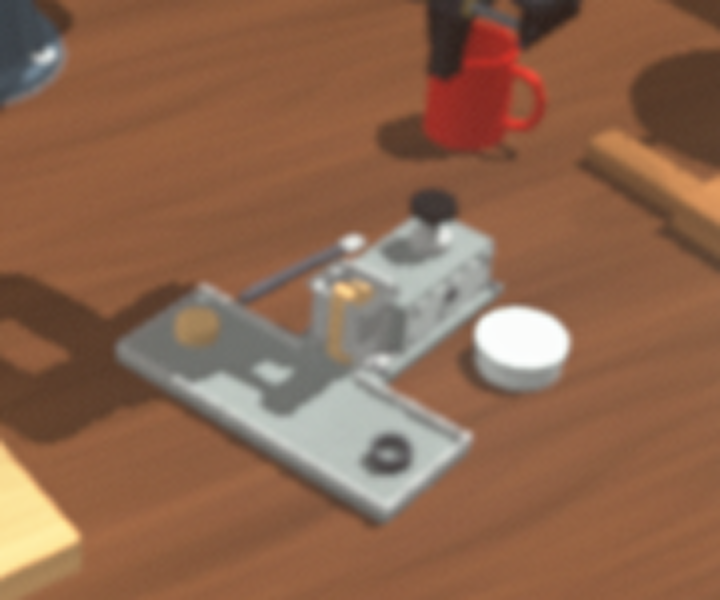

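The closed fingers, at crop (445,75), stand over the cap at (433,207), and nothing has been disturbed. Going down to just above the cap, then pressing slowly.

```bash
python3 -m jog '[0,0,0.002,0.03,0,0,0,0,0.03,0,0,0,0,0.03,0,0,0,0,0.022,0,0,0,0,0,0]'
python3 -m jog '[0,0,0,0.003,0,0,0,0,0.003,0,0,0,0,0.003,0,0,0,0,0.002,0,0,0,0,0.002,0,0,0,0,0.002,0,0,0,0,0.002,0,0,0,0,0.002,0,0,0,0,0.002,0,0,0,0,0.002,0,0,0,0,0.002,0]'
python3 -c "from h import *;st()"
```

```text
time: 4.53
position: [0.5551, 0.1745, 0.1311]
tool_rot: [0.588, 0.809, -0.002, -0.002]
ft_force: [0.0, -0.5, -0.5]
grip_width: 0.0004
grip_force: 0.0
time: 5.9
position: [0.5574, 0.1761, 0.1077]
tool_rot: [0.587, 0.81, 0.0, 0.001]
ft_force: [1.6, -3.0, 4.7]
grip_width: 0.0004
grip_force: 2.7
t 5.9 feeder xy [ 0.0986 -0.0008] tip z 0.0857 yaw 1.8875 F [ 1.6 -3.   4.7] w 0.0
```

```bash
python3 -m jog '[0,0,0,0.002,0,0,0,0,0.002,0,0,0,0,0.002,0,0,0,0,0.001,0,0,0,0,0,0,0,0,0,0,0]'
python3 - <<'E'
from h import *
st();cv2.imwrite("pics/b.png",cv2.resize(robot.camera("scene")[150:300,220:400],None,fx=4,fy=4,interpolation=cv2.INTER_CUBIC))
E
```

```text
time: 6.65
position: [0.5574, 0.1761, 0.1023]
tool_rot: [0.587, 0.81, 0.001, 0.001]
ft_force: [-0.8, -4.1, 15.3]
grip_width: 0.0008
grip_force: 7.3
t 6.65 feeder xy [ 0.0986 -0.0009] tip z 0.0803 yaw 1.8877 F [-0.8 -4.1 15.3] w 0.001
```

View pics/b.png

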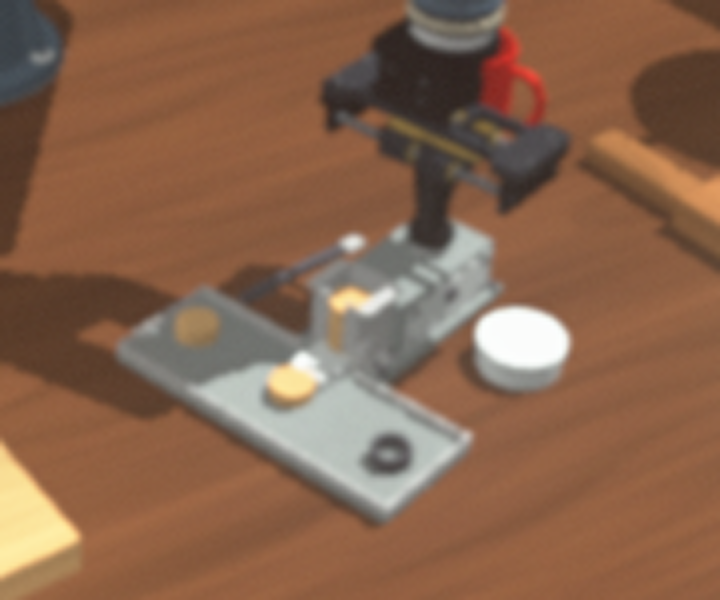

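Force is 15 N at the stop. The plug is out at crop (290,385), with the white pusher behind it. Raising, then locating the plug.

```bash
python3 -m jog '[0,0,0,-0.006,0,0,0,0,-0.006,0,0,0,0,-0.006,0,0,0,0,-0.006,0,0,0,0,-0.01,0,0,0,0,-0.03,0,0,0,0,-0.03,0,0,0,0,-0.03,0,0,0,0,0,0]'
python3 - <<'E'
from h import *
st()
for cam,(r0,r1,c0,c1) in {"top":(115,230,195,325),"scene":(150,300,220,400)}.items():
    im=robot.camera(cam);y=cv2.inRange(cv2.cvtColor(im,cv2.COLOR_BGR2HSV)[r0:r1,c0:c1],(10,70,60),(30,255,255))
    for r in robot.look_for(cam,"plug")[:5]:
        e=r["extent"];X=ray(cam,e[0],e[1],.022 if cam=="top" else .019);print(cam,round(r["conf"],2),np.round(e,1),tf(X))
    cv2.imwrite(f"pics/c_{cam}.png",cv2.resize(im[r0:r1,c0:c1],None,fx=4,fy=4,interpolation=cv2.INTER_CUBIC))
E
```

```text
time: 7.82
position: [0.5573, 0.1766, 0.2267]
tool_rot: [0.587, 0.81, 0.001, 0.001]
ft_force: [-0.0, -0.2, -1.2]
grip_width: 0.0001
grip_force: 0.0
t 7.825 feeder xy [ 0.099  -0.0009] tip z 0.2047 yaw 1.8876 F [-0.  -0.2 -1.2] w 0.0
top 0.52 [261.9 180.6  11.6  13.7] [-0.00552515 -0.00251829]
scene 0.62 [292.1 246.1   6.6  14.5] [-0.07761186 -0.000939  ]
```

View pics/c_scene.png

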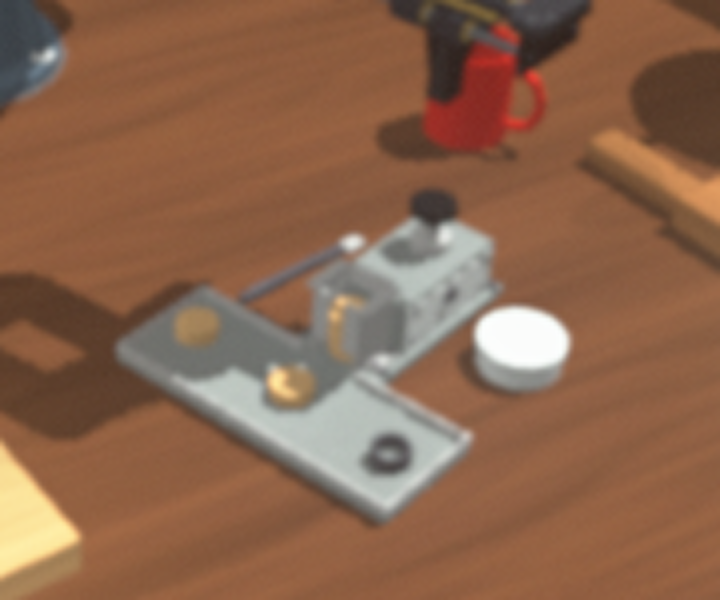

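View pics/c_top.png

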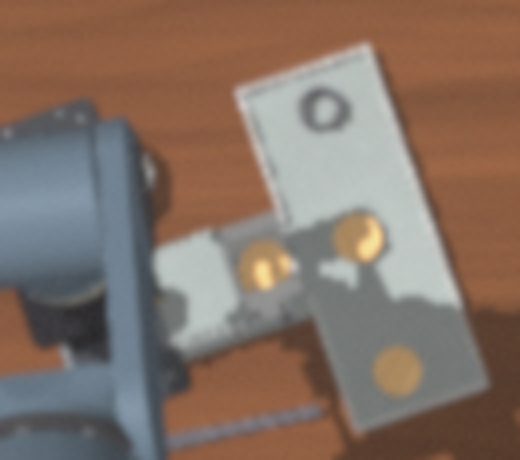

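The top crop shows the plug at (359,238), which is feeder (-0.073, 0.003), and the plunger is up. The set-out plug and hoop are unmoved. I go above the tray on the hoop side of the plug, then down to 6 mm above the tray floor.

```bash
python3 -m jog '[0,-0.043,0.011,0,0,0,-0.043,0.011,0,0,0,-0.043,0.011,0,0,0,-0.043,0.011,0,0,0,0,0,0,0,0,0,0,0.04,0,0,0,0,0.04,0,0,0,0,0.04,0,0,0,0,0,0]'
python3 - <<'E'
from h import *
st();cv2.imwrite("pics/d.png",cv2.resize(robot.camera("scene")[150:300,220:400],None,fx=4,fy=4,interpolation=cv2.INTER_CUBIC))
E
```

```text
time: 9.15
position: [0.6478, 0.0279, 0.1002]
tool_rot: [0.586, 0.81, -0.003, -0.005]
ft_force: [-0.7, 0.3, 0.7]
grip_width: 0.0008
grip_force: 0.0
t 9.15 feeder xy [-0.0704 -0.0406] tip z 0.0782 yaw 1.8882 F [-0.7  0.3  0.7] w 0.001
```

View pics/d.png

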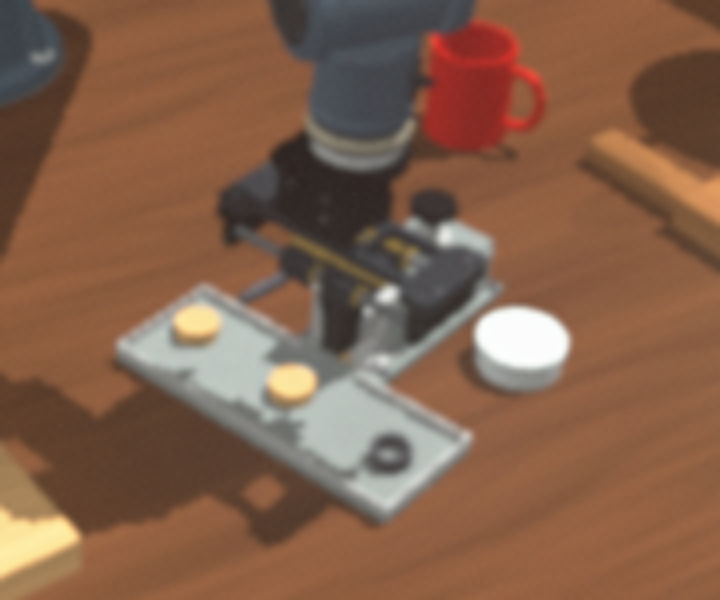

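The closed fingers hang over the tray between the plug, at crop (291,383), and the hoop, at (390,453). Continuing down.

```bash
python3 -m jog '[0,-0.003,0.004,0,0,0,0,0,0.02,0,0,0,0,0.02,0,0,0,0,0.014,0,0,0,0,0.007,0,0,0,0,0,0]'
python3 -c "from h import *;st()"
```

```text
time: 9.95
position: [0.6563, 0.0249, 0.0426]
tool_rot: [0.587, 0.81, -0.0, -0.001]
ft_force: [0.3, -1.1, 0.2]
grip_width: 0.0002
grip_force: 0.0
t 9.95 feeder xy [-0.0759 -0.0477] tip z 0.0206 yaw 1.8873 F [ 0.3 -1.1  0.2] w 0.0
```

```bash
python3 -m jog '[0,0.002,0,0.004,0,0,0,-0.004,0,0,0,0,-0.004,0,0,0,0,-0.004,0,0,0,0,-0.004,0,0,0,0,-0.004,0,0,0,0,-0.004,0,0,0,0,-0.004,0,0,0,0,-0.004,0,0,0,0,-0.004,0,0,0,0,-0.004,0,0,0,0,-0.004,0,0,0,0,-0.004,0,0,0,0,-0.004,0,0,0,0,-0.004,0,0,0,0,-0.004,0,0,0,0,-0.004,0,0,0,0,-0.004,0,0,0,0,0,0,0]'
python3 - <<'E'
from h import *
st();cv2.imwrite("pics/e.png",cv2.resize(robot.camera("scene")[150:300,220:400],None,fx=4,fy=4,interpolation=cv2.INTER_CUBIC))
E
```

```text
time: 12.32
position: [0.5911, 0.0055, 0.0395]
tool_rot: [0.587, 0.81, -0.0, -0.0]
ft_force: [0.3, 0.5, 0.1]
grip_width: 0.0006
grip_force: 0.0
t 12.325 feeder xy [-0.074   0.0203] tip z 0.0175 yaw 1.8872 F [0.3 0.5 0.1] w 0.001
```

View pics/e.png

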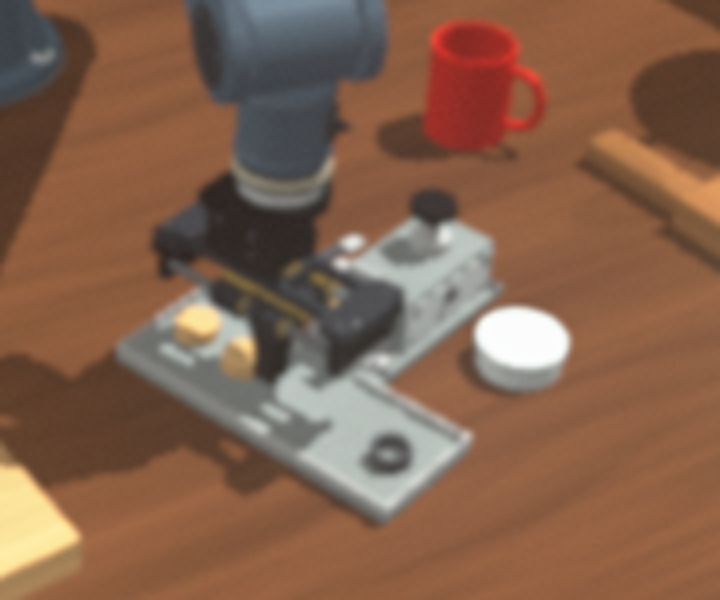

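The plug, at crop (240,358), now sits just short of the set-out plug at (196,326), with roughly 13 mm left by calculation. Advancing gently, then backing off, raising and checking from the clear.

```bash
python3 -m jog '[0,0,-0.002,0,0,0,0,-0.002,0,0,0,0,-0.002,0,0,0,0,-0.002,0,0,0,0,-0.002,0,0,0,0,-0.002,0,0,0,0,-0.001,0,0,0,0,0,0,0]'
python3 -c "from h import *;st()"
python3 -m jog '[0,0,0.004,0,0,0,0,0.01,0,0,0,0,0.01,0,0,0,0,0,-0.02,0,0,0,0,-0.05,0,0,0,0,-0.05,0,0,0,0,-0.05,0,0,0,0,-0.02,0,0,0.03,0.03,0,0,0,0.03,0.03,0,0,0,0.03,0.03,0,0,0,0.03,0.03,0,0,0,0,0,0,0]'
python3 - <<'E'
from h import *
st();im=robot.camera("scene")
cv2.imwrite("pics/f.png",cv2.resize(im[150:300,220:400],None,fx=4,fy=4,interpolation=cv2.INTER_CUBIC))
y=cv2.inRange(cv2.cvtColor(im,cv2.COLOR_BGR2HSV)[215:255,250:300],(12,90,110),(30,255,255))
n,_,s,c=cv2.connectedComponentsWithStats(y)
for i in range(1,n):
    if s[i][4]>15: e=c[i]+[250,215];print(s[i],e,tf(ray("scene",*e,.019)))
E
```

```text
time: 13.38
position: [0.5791, 0.0016, 0.0395]
tool_rot: [0.587, 0.81, -0.0, -0.0]
ft_force: [-0.2, 0.5, 0.1]
grip_width: 0.0004
grip_force: 0.0
t 13.375 feeder xy [-0.0741  0.0329] tip z 0.0175 yaw 1.8873 F [-0.2  0.5  0.1] w 0.0
time: 15.0
position: [0.6791, 0.1634, 0.2308]
tool_rot: [0.585, 0.811, 0.001, 0.001]
ft_force: [0.7, -0.9, -0.2]
grip_width: 0.0002
grip_force: 0.0
t 15.0 feeder xy [ 0.0486 -0.1126] tip z 0.2088 yaw 1.8912 F [ 0.7 -0.9 -0.2] w 0.0
[ 14  13  19  15 145] [273.         234.71724138] [-0.07682627  0.07865322]
```

View pics/f.png

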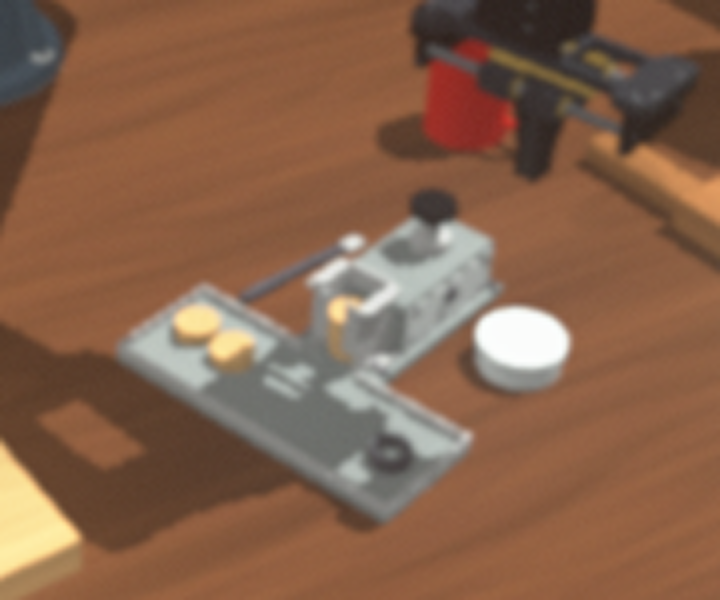

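The plugs at crop (196,325) and (232,351) lie flat and nearly touching. The plunger is up, and the hoop and set-out plug are in place. I check the distance numerically and hand in if it is fine.

```bash
python3 - <<'E'
from h import *
a,b=[tf(ray("scene",220+u/4,150+v/4,.019)) for u,v in((196,325),(232,351))]
d=np.linalg.norm(a-b);print(a,b,d)
if d<.046: print(robot.hand_in())
E
```

```text
[-0.07259084  0.09958905] [-0.07723175  0.05719011] 0.04265217539242271
the job is handed in; nothing more can be done
None
```

I pressed the plunger once to its stop and let it up, then nudged the new plug to about 43 mm from the set-out plug (centre to centre, limit 51 mm); the last picture shows nothing else moved, and the job is handed in, though no verdict came back.

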